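# Spring check of a sensor tilt mount

### The arm

A 7-joint arm with a two-finger parallel gripper is mounted at the origin on the work surface. World frame = base frame: x ahead of the robot, y to its left, z up, the work surface at z = 0. Lengths are in m, angles in rad, forces in N, time in s.
With the tool pointing down it reaches from about 0.425 to 1.025 m from the base axis. Payload 3.6 kg.
Tool frame: the origin (TCP) lies between the finger pads; the fingertips stand ahead of it and the grasp point (between the pads) lies 2 mm behind it (r.tip_reach is the z of the fingertips in the tool frame, in m); z points along the fingers, y is the direction in which the jaws open and shut (so a half turn about z gives the same grasp; the last joint's range is limited). The gripper opens to 85 mm and grips with 20 to 120 N. Pads are 22 mm wide; open, the fingers measure 114 mm over their backs; the gripper's body (76 mm by 85 mm) begins 54 mm behind the grasp point. The pads swing forward as they close: fully open they stand 13 mm farther back than shut.
Start: joints at [1.2, 0.591, 0.048, 1.609, -0.033, 0.943, -0.034], TCP at [0.198, -0.697, 0.248] pointing down, gripper open.
Joint ranges: [-2.69, 2.69], [-0.47, 2.24], [-1.27, 1.36], [0.19, 2.51], [-1.53, 4.68], [0.08, 2.07], [-3.09, 3.09]. Speed limits (rad/s): [2.57, 2.57, 3.14, 3.14, 3.14, 3.14, 3.14].

### API

Orientations are given as a 3x3 rotation matrix whose columns are the frame's x, y, z axes.
In Python, from rig import r, jaws, solver, optics, job gives the robot as it stands. The module is installed in compiled form; this text tells all that it offers. Calls block until the motion is done:
- r.movep(position, orientation): joint-space move of the TCP to a pose.
- r.movel(position, vel=0.15, attitude=None): straight line of the TCP; attitude=None keeps the orientation; vel is the mean speed in m/s.
- r.set_joints(angles): joint-space move.
- jaws.move_gripper(opening, f_grip=None): opening from 0.0 (shut) to 1.0 (fully open); f_grip is the grip in N (None keeps the last); returns when the fingers have stopped.
- r.hold(seconds).
- solver.ik(position, orientation): joint angles nearest the present ones, or None.
- r.sense(): the state.
- optics.snapshot(name): name is "scene" or "top" or "wrist"; returns a dict with "color" (420x560x3 uint8, blue, green, red), "z_map" (420x560 float32, m along the optical axis (not along the pixel's ray), 0 where there is no reading), "fx", "fy", "cx", "cy" (pixels), "dist_coeffs" ([k1, k2, p1, p2, k3] as OpenCV has them; the pictures are not rectified), "camera_from_world" (4x4, takes a point from world to camera coordinates). Camera axes: x right, y up, looking along -z (the intrinsics and any distortion apply to the point x, -y, -z); pixel columns grow to the right and rows downward; lengths in m; the calibration is good to about 2 mm. A picture is of the moment at which its call begins.
A pose or a line that the arm cannot do raises r.IKError and nothing moves.
- job.finish_job(): hands the job in, once; it reports no verdict.
Trained networks look in a picture, given as the dict that the camera call returned (one of the last four; its "shot" number tells which), for a name from the list of things; names that differ only in an ending like _2 or _b are one class to them, and where a whole thing is asked for, a point or a joint stands for the part that bears it (a point fixed in the world has none). Each returns a list of dicts, best first, with "conf" (0 to 1); they miss things now and then, are a little off and sometimes report something else, mostly with a low value. They report only what shows in the picture. A call takes as long as a camera call.
- optics.spot_in(picture, name): "location" ([x, y, z] in m, in the coordinates of the camera as it stood for that picture, good to about 4 mm: the middle of the surface that is visible of it).
The state is a dict: "clock": time; "joints": joint angles; "qvel": joint speeds; "joint_torque": joint torques, N m; "eef_pos": TCP position; "ee_rot": TCP orientation; "ft_force": force on the tool from outside, world axes, zero at the start; "ft_torque": the same for the moment, N m; "finger_gap": opening from 0.0 (shut) to 1.0 (fully open).
Only numpy, scipy, OpenCV 4.12 (cv2) and the standard library are available. Lean on these libraries where they do the work, as an engineer would, in place of code of your own. Each camera call takes 0.05 s, during which the arm holds its last target. There are 200 camera calls.

### The job

Check the springs of the sensor tilt mount by pressing with closed fingertips: press its round pad down until that corner's pointer stands level with the black marker clip on the scale post in front of its tip, keep it there for about a second, then let the corner spring back up; after that do the same with the square pad and its own pointer and clip. Do not drive a pointer down past its clip, leave the clips where they are set, pick nothing up, and leave everything else on the bench undisturbed.

Things in the scene. Friction and masses are not known exactly. Their poses are not given: they have to be found in the camera images.
- mount: Fixed spring tilt mount; origin at the centre of its base's underside, on the desk. Dark steel base 170 x 170 x 12 mm, with two 36 mm wide arms reaching 177 mm from the centre: along -x (at y = -55 mm) and along +y (at x = +55 mm), each ending in a 22 mm wide aluminium scale post 101 mm high. Above it a level 145 x 145 x 8 mm aluminium plate, top at 74 mm.
- pivot (a point): Pivot of the plate, in the mount's frame at x +55, y -55, z 70 mm. Springs carry the corner of the round pad (-55, -55) and that of the square pad (+55, +55). Pressing a pad tilts the plate about the pivot, almost without moving the other pad.
- sensor_board (a point): Top of the black sensor board on the plate's fourth corner, centre. 66 x 66 mm; its six barrels reach 94 mm above the desk, at least 50 mm from either pad's centre.
- round_pad: Round black rubber press pad, 30 mm across, 12 mm high, 110 mm from the pivot along the mount's -x. Its flat top is 12 mm above this origin, which is the centre of its underside, on the plate's upper face. z is the plate's normal (up at rest); x and y are the mount's. Pushing it takes about 2 N to start, rising by about 0.33 N per mm; it bottoms out after 22 mm.
- square_pad: Square black rubber press pad, 28 x 28 mm, 12 mm high, 110 mm from the pivot along the mount's +y. Its flat top is 12 mm above this origin, which is the centre of its underside, on the plate's upper face. z is the plate's normal (up at rest); x and y are the mount's. Same spring and travel as the round pad.
- round_pointer (a point): Tip of the round pad's pointer, a level 7 mm wide steel bar that runs outward from the plate past the round pad; the tip is 95 mm beyond the pad's centre and 205 mm from the pivot, so it sinks 1.86 times as far as the pad. 70 mm above the desk at rest.
- square_pointer (a point): Tip of the square pad's pointer, the same bar on the other side: 95 mm beyond the square pad, 205 mm from the pivot, sinking 1.86 times as far as that pad. 70 mm above the desk at rest.
- round_clip_mid (a point): Centre of the black clip (34 x 16 mm collar, 10 mm high) round the scale post in front of the round pad's pointer. The pointer is level with it when the tip is at the height of this point, anywhere within the clip's 10 mm. The clip slides up and down if knocked and is set at a different height each time, 12 to 28 mm below the resting pointer.
- square_clip_mid (a point): Centre of the like clip on the scale post in front of the square pad's pointer, set independently.
- round_tilt (a joint): Tilt of the plate at the round pad's corner, rad: 0 at rest (sprung up), grows as the round pad is pressed, 0.20 at the stop. Springs back by itself.
- square_tilt (a joint): Tilt of the plate at the square pad's corner, rad: likewise.
- devboard_a_mid (a point): Loose small black circuit board, 55 x 28 x 13 mm, beside the mount; its centre. Leave alone.
- devboard_b_mid (a point): A second like board beside the mount; its centre. Leave alone.
- adapter_mid (a point): Loose blue plug-in adapter, 58 x 19 x 11 mm, beside the mount; its centre. Leave alone.
- screwdriver_grip (a point): Loose screwdriver, 150 mm long, lying beside the mount; middle of its handle. Leave alone.
- tape_roll: Loose roll of black tape, 80 mm across, 18 mm high; origin under its centre. Leave alone.
- tray: Loose grey parts tray, 150 x 110 x 30 mm; origin under its centre. Leave alone.
- flux_jar: Loose small jar, 50 mm across, 50 mm high; origin under its centre. Leave alone.

How it is judged:
On the way, in this order (a step that is already met when the one before it is completed fails the run):
1. the round pad is held down by the fingers with its pointer within its clip's height (5 mm either way of the clip's centre) for 0.5 s (z of round_pointer in the frame of round_clip_mid between -0.005 and 0.005 m and contact force between the fingers and round_pad above 0.5 N), for 0.5 s.
2. the round pad is let go and its corner has sprung back up (value of joint round_tilt below 0.02 rad and contact force between the fingers and round_pad below 0.2 N), for 0.2 s.
3. the square pad is held down by the fingers with its pointer within its clip's height (5 mm either way of the clip's centre) for 0.5 s (z of square_pointer in the frame of square_clip_mid between -0.005 and 0.005 m and contact force between the fingers and square_pad above 0.5 N), for 0.5 s.
At the end, for the whole second after the job is handed in: Both corners have sprung back up (each tilt under 0.02 rad), neither clip has moved 4 mm and no loose thing on the bench 20 mm from where it was (value of joint each of round_tilt, square_tilt below 0.02 rad and distance of each of devboard_a_mid, devboard_b_mid, adapter_mid, screwdriver_grip, tape_roll, tray, flux_jar from where it was at the start of the episode below 0.02 m and distance of each of round_clip_mid, square_clip_mid from where it was at the start of the episode below 0.004 m); the robot touches nothing.
It fails at once if a pointer is driven more than 9 mm below the centre of its clip (4 mm past its lower edge) (z of round_pointer in the frame of round_clip_mid below -0.009 m or z of square_pointer in the frame of square_clip_mid below -0.009 m).
It fails at once if a marker clip is shifted by 4 mm (distance of any of round_clip_mid, square_clip_mid from where it was at the start of the episode above 0.004 m).
It fails at once if a loose thing is lifted, carried or pushed 20 mm or more (distance of any of devboard_a_mid, devboard_b_mid, adapter_mid, screwdriver_grip, tape_roll, tray, flux_jar from where it was at the start of the episode above 0.02 m).
It also fails if it takes over 48 s, if anything falls off the work surface, if the arm or the gripper's body presses on something with over 40 N, if the wrist force passes 120 N, or if a joint passes its speed limit or range.

## Working session

There is one attempt and no reset: what is moved stays moved. The work goes in short steps, each a Python script; the robot and the scene stay as the last script left them, time stands still between calls to the robot, and variables do not carry over. Pictures are saved under pics/ and viewed, about 8 in all and at most 12, crops included, and the job is handed in when it is done.

```bash
mkdir -p pics
cat > h.py <<'E'
from rig import r, jaws, solver, optics, job
import numpy as np, cv2
def w(p,loc):
    return (np.linalg.inv(p["camera_from_world"])@np.r_[loc,1])[:3]
def K(p): return np.array([[p["fx"],0,p["cx"]],[0,p["fy"],p["cy"]],[0,0,1.]])
def proj(p,X):
    c=p["camera_from_world"]@np.r_[X,1]; c=c[:3]*[1,-1,-1]
    return cv2.projectPoints(c[None],np.zeros(3),np.zeros(3),K(p),np.array(p["dist_coeffs"]))[0].ravel()
def cloud(p):
    h,wd=p["z_map"].shape
    uv=np.mgrid[0:h,0:wd][::-1].reshape(2,-1).T.astype(float)
    n=cv2.undistortPoints(uv[:,None],K(p),np.array(p["dist_coeffs"])).reshape(-1,2)
    z=p["z_map"].ravel()
    X=np.c_[n[:,0]*z,-n[:,1]*z,-z,np.ones(len(z))]
    W=(X@np.linalg.inv(p["camera_from_world"]).T)[:,:3]; W[z==0]=np.nan
    return W.reshape(h,wd,3)
E
python3 - <<'E'
from h import *
print(r.sense()["clock"],r.tip_reach)
ims=[]
for n in ("scene","top"):
    p=optics.snapshot(n); im=p["color"].copy()
    for k in ("round_pad","square_pad","round_pointer","square_pointer","round_clip_mid","square_clip_mid","sensor_board","mount"):
        for d in optics.spot_in(p,k)[:2]:
            X=w(p,d["location"]);print(n,k,round(d["conf"],2),X.round(3),proj(p,X).round())
    cv2.imwrite(f"pics/{n}.png",im)
    print(n,np.linalg.inv(p["camera_from_world"])[:3].round(3).tolist(),p["fx"])
    np.save(n+".npy",cloud(p))
print(r.sense()["clock"])
E
```

```text
0.0 0.017
scene round_pad 0.6 [ 0.481 -0.029  0.089] [281. 180.]
scene square_pad 0.74 [ 0.482 -0.027  0.09 ] [281. 180.]
scene square_pad 0.64 [0.605 0.06  0.09 ] [294. 213.]
scene round_pointer 0.63 [0.543 0.024 0.077] [290. 200.]
scene square_pointer 0.94 [0.542 0.026 0.08 ] [291. 199.]
scene sensor_board 0.61 [0.542 0.027 0.08 ] [291. 200.]
scene mount 0.86 [0.576 0.039 0.061] [291. 214.]
scene mount 0.54 [ 0.515 -0.111  0.011] [250. 202.]
scene [[-0.398, -0.569, 0.72, 1.445], [0.917, -0.242, 0.316, 0.389], [-0.006, 0.786, 0.618, 0.817]] 461.8300573552157
top round_pad 0.61 [ 0.473 -0.033  0.082] [297. 239.]
top round_pointer 0.87 [0.529 0.012 0.072] [279. 216.]
top square_pointer 0.84 [0.531 0.017 0.073] [277. 216.]
top sensor_board 0.82 [0.532 0.014 0.077] [278. 215.]
top mount 0.65 [0.524 0.011 0.075] [279. 218.]
top [[0.015, 0.98, -0.199, 0.309], [-1.0, 0.015, -0.001, 0.003], [0.002, 0.199, 0.98, 1.329]] 515.538858966336
0.9
```

View pics/scene.png

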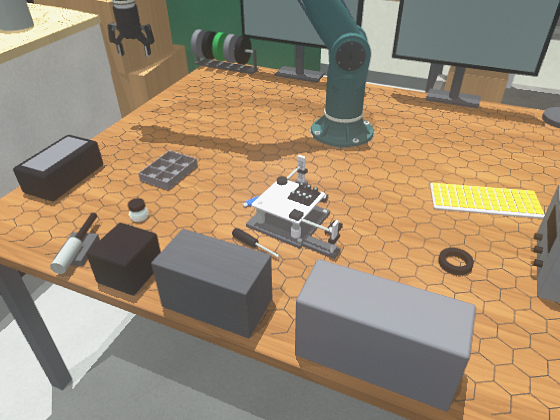

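View pics/top.png

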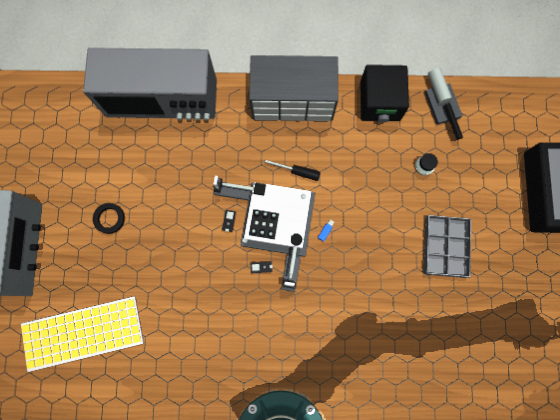

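The top picture (up = +x, left = +y) shows the round pad at about (297,239) with its post at (290,285), and the square pad at (259,188) with its post at (217,184). So the mount's yaw is about -9°. Next I shut the fingers and take close views with the wrist camera.

Run:
```python
from h import *
jaws.move_gripper(0.0)
a=np.radians(-9)
R=np.array([[np.cos(a),np.sin(a),0],[np.sin(a),-np.cos(a),0],[0,0,-1.]])
R2=R@np.diag([-1,-1,1])
s=r.sense();print(s["ee_rot"].round(2).tolist() if hasattr(s["ee_rot"],'round') else s["ee_rot"])
for i,Q in enumerate((R,R2)): print(solver.ik([0.50,0.0,0.33],Q))
R0=np.array(s["ee_rot"])
Q=R if R0[:,0]@R[:,0]>R0[:,0]@R2[:,0] else R2
np.save("Q.npy",Q)
r.movep([0.50,0.0,0.33],Q)
p=optics.snapshot("wrist"); cv2.imwrite("pics/w1.png",p["color"]); np.save("w1.npy",cloud(p))
for k in ("round_pad","square_pad","round_pointer","square_pointer","round_clip_mid","square_clip_mid"):
    for d in optics.spot_in(p,k)[:2]:
        X=w(p,d["location"]);print(k,round(d["conf"],2),X.round(3),proj(p,X).round())
print(np.linalg.inv(p["camera_from_world"])[:3].round(3).tolist(),p["fx"])
s=r.sense();print(s["clock"],s["eef_pos"],s["joints"])
```

```text
[[0.96, 0.27, -0.0], [0.27, -0.96, -0.0], [-0.0, -0.0, -1.0]]
[ 0.15155346  0.22086906 -0.2883531   2.00677851  0.07813257  0.92425741
 -1.90516999]
[ 0.64339056  0.31520566 -0.91249261  1.98906612  0.3003642   0.97704207
  0.9976245 ]
round_pad 0.91 [ 0.476 -0.033  0.087] [316. 196.]
square_pad 0.77 [0.6   0.058 0.088] [219. 102.]
round_pointer 0.62 [0.546 0.013 0.071] [269. 142.]
square_pointer 0.76 [0.544 0.019 0.067] [264. 144.]
round_clip_mid 0.54 [ 0.668 -0.365  0.013] [548.  -2.]
round_clip_mid 0.47 [ 0.367 -0.024  0.054] [317. 264.]
square_clip_mid 0.51 [0.619 0.165 0.058] [135. 102.]
[[-0.158, 0.942, 0.297, 0.578], [-0.987, -0.151, -0.047, -0.012], [0.001, -0.3, 0.954, 0.457]] 317.6701676768081
4.7167 [ 5.00033340e-01 -2.16354047e-04  3.29964981e-01] [ 0.15187897  0.2209825  -0.28824746  2.00671551  0.07814777  0.92429002
 -1.90516386]
```

View pics/w1.png

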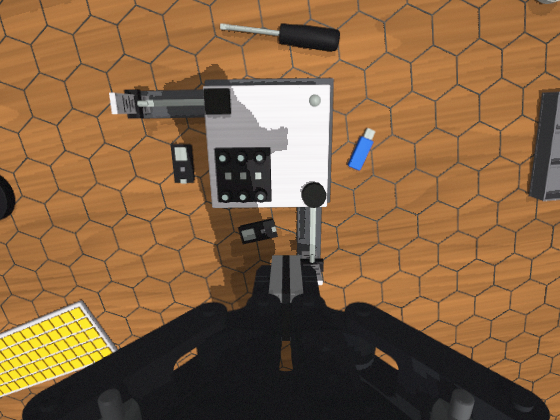

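The wrist picture shows the square pad at (217,101), its post at (125,103), the round pad at (313,195) and the round post at (315,268), partly behind the fingers. I'll take closer views of each clip.

Run:
```python
from h import *
def down(ax):
    x=np.r_[ax,0]/np.linalg.norm(ax); z=np.array([0,0,-1.]); return np.c_[x,np.cross(z,x),z]
tgt=[("c_sq",np.array([0.619,0.165]),[( .3,1),(0,1),(.6,.8),(1,0.2)]),("c_rd",np.array([0.367,-0.024]),[(-.5,.9),(-.5,-.9),(-.3,1),(-.3,-1),(-.7,-.7),(-.7,.7),(-1,0),(0,-1),(0,1)])]
for n,c,axs in tgt:
    ok=False
    for ax in axs:
        ax=np.array(ax)/np.linalg.norm(ax)
        P=np.r_[c-0.10*ax,0.20]
        q=solver.ik(P,down(ax))
        if q is None: continue
        try: r.movep(P,down(ax)); ok=True;break
        except r.IKError: pass
    print(n,ok,ax,P)
    if not ok: continue
    p=optics.snapshot("wrist"); cv2.imwrite(f"pics/{n}.png",p["color"]); C=cloud(p); np.save(n+".npy",C)
    print(proj(p,np.r_[c,.055]))
    for k in ("round_pad","square_pad",("round" if n=="c_rd" else "square")+"_clip_mid"):
        for d in optics.spot_in(p,k)[:2]:
            X=w(p,d["location"]);print(k,round(d["conf"],2),X.round(4),proj(p,X).round())
    print(r.sense()["clock"])
a=[cv2.imread(f"pics/{n}.png") for n,_,_ in tgt]
cv2.imwrite("pics/both.png",cv2.resize(np.vstack(a),(400,600))) if 0 else None
```

```text
c_sq True [0.28734789 0.95782629] [0.59026521 0.06921737 0.2       ]
[283.01268439  81.73608335]
round_pad 0.27 [0.543  0.0522 0.0734] [237. 241.]
square_pad 0.74 [0.6001 0.0646 0.0899] [297. 216.]
square_pad 0.23 [0.5285 0.1409 0.009 ] [203. 139.]
square_clip_mid 0.78 [0.6144 0.1661 0.0579] [277.  82.]
5.9167
c_rd True [-0.48564293  0.87415728] [ 0.41556429 -0.11141573  0.2       ]
[280.96935629  79.44183278]
round_pad 0.91 [ 0.4732 -0.0324  0.0866] [397. 159.]
round_clip_mid 0.56 [ 0.3691 -0.0229  0.0544] [284.  80.]
7.1083
```

View pics/c_sq.png

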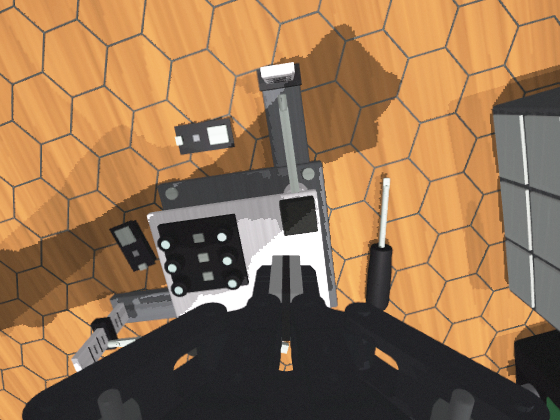

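View pics/c_rd.png

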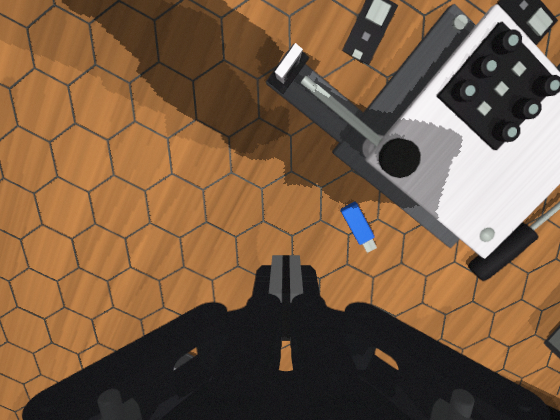

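```bash
cat > fit.py <<'E'
from h import *
# plate footprint from the wrist cloud w1, merged
pl=[]
C=np.load("w1.npy");
m=(abs(C[...,2]-.074)<.004)&(abs(C[...,0]-.54)<.14)&(abs(C[...,1]-.015)<.14)
m=cv2.morphologyEx(m.astype(np.uint8),cv2.MORPH_OPEN,np.ones((9,9)))>0
print("plate z",np.median(C[m][:,2]),m.sum())
(c,s,a)=cv2.minAreaRect(C[m][:,:2].astype(np.float32)); print("rect",c,s,a)
E
python3 fit.py
python3 - <<'E'
from h import *
rp=np.array([.4745,-.0325]);sp=np.array([.600,.060])
d=sp-rp; yaw=np.arctan2(d[1],d[0])-np.pi/4; print(np.degrees(yaw),np.linalg.norm(d))
ctr=(rp+sp)/2
Rm=np.array([[np.cos(yaw),-np.sin(yaw)],[np.sin(yaw),np.cos(yaw)]])
for n in ("c_sq","c_rd"):
    C=np.load(n+".npy"); im=cv2.imread(f"pics/{n}.png")
    L=(C[...,:2]-ctr)@Rm; z=C[...,2]
    u=L[...,1] if n=="c_sq" else -L[...,0]; v=L[...,0]-.055 if n=="c_sq" else L[...,1]+.055
    print(n,"plate z",np.nanmedian(z[(abs(L[...,0])<.06)&(abs(L[...,1])<.06)&(abs(z-.074)<.006)]))
    for nm,mk in (("pad",(abs(v)<.02)&(abs(u-.055)<.02)&(z>.080)&(z<.093)),("pointer",(abs(v)<.015)&(u>.09)&(u<.16)&(z>.062)&(z<.08)),("post",(abs(v)<.02)&(u>.14)&(z>.095))):
        print(nm,mk.sum(),np.median(u[mk]),np.median(v[mk]),np.median(z[mk]),np.percentile(u[mk],[2,98]).round(4),np.percentile(v[mk],[2,98]).round(4))
    mk=(abs(v)<.025)&(u>.135)&(u<.2)&(z>.025)&(z<.067)
    print("clip n",mk.sum()); h,e=np.histogram(z[mk],np.arange(.025,.068,.002)); print([(round(float(x),3),int(k)) for x,k in zip(e,h)])
    dk=mk&(im.max(-1)<60)
    o=np.argsort(-z[dk])[:40]; print(np.c_[u[dk],v[dk],z[dk]][o].round(4)[::4].tolist())
    ys,xs=np.where(mk); x0,y0,x1,y1=xs.min()-12,ys.min()-12,xs.max()+12,ys.max()+12
    cv2.imwrite(f"pics/{n}_crop.png",cv2.resize(im[max(y0,0):y1,x0:x1],None,fx=6,fy=6,interpolation=0)); print(x0,y0,x1,y1)
E
```

```text
plate z 0.07514035275473052 9529
rect (0.5388099551200867, 0.015041641891002655) (0.1445574164390564, 0.14401240646839142) 81.50345611572266
-8.60786237370611 0.15590542004689895
c_sq plate z 0.07523916824005838
pad 1229 0.05851614067842166 0.0004854237330622832 0.08712373483398259 [0.044  0.0711] [-0.0129  0.0138]
pointer 727 0.12231324684965711 0.0003670860810516194 0.07335176980811153 [0.0912 0.1507] [-0.003   0.0037]
post 358 0.16569955150096374 -6.674233595412027e-07 0.10202088094797211 [0.1631 0.1689] [-0.0105  0.0109]
clip n 517
[(0.025, 0), (0.027, 0), (0.029, 0), (0.031, 0), (0.033, 0), (0.035, 0), (0.037, 0), (0.039, 0), (0.041, 0), (0.043, 0), (0.045, 2), (0.047, 5), (0.049, 17), (0.051, 13), (0.053, 7), (0.055, 87), (0.057, 345), (0.059, 22), (0.061, 5), (0.063, 12), (0.065, 2)]
[[0.1629, -0.0013, 0.0649], [0.1707, 0.0148, 0.0595], [0.159, 0.0084, 0.059], [0.1599, 0.0077, 0.0589], [0.1624, 0.016, 0.0587], [0.1722, 0.0158, 0.0586], [0.1656, 0.0149, 0.0584], [0.1598, 0.0085, 0.0584], [0.1651, 0.0132, 0.0583], [0.1595, 0.0109, 0.0582]]
244 51 313 103
c_rd plate z 0.075357399
[... 164 characters left out ...]
188 0.07343818151579168 [0.0914 0.1491] [-0.002  0.005]
post 366 0.16304433936239476 0.0018114508036549196 0.10208003681718757 [0.1602 0.1661] [-0.0092  0.0123]
clip n 529
[(0.025, 0), (0.027, 0), (0.029, 0), (0.031, 0), (0.033, 0), (0.035, 0), (0.037, 0), (0.039, 0), (0.041, 0), (0.043, 6), (0.045, 3), (0.047, 0), (0.049, 9), (0.051, 11), (0.053, 7), (0.055, 5), (0.057, 271), (0.059, 203), (0.061, 4), (0.063, 5), (0.065, 5)]
[[0.1601, 0.0053, 0.0649], [0.16, 0.0028, 0.064], [0.1565, 0.006, 0.0606], [0.1559, 0.0166, 0.0604], [0.159, 0.0142, 0.0603], [0.1654, -0.0119, 0.0602], [0.164, -0.0137, 0.0602], [0.1564, 0.0135, 0.0601], [0.1584, 0.0147, 0.06], [0.1576, -0.0144, 0.0599]]
255 31 321 105
```

Depth reads about 1.1 mm high: the plate is at 75.2 against 74, and the posts at 102 against 101. The clip tops then give centres about 17 mm (round) and 18 mm (square) below the resting pointers, so about 9.5 mm of pad travel. I'll press with the tool's x axis toward the clip, so that the wrist camera can read pointer against clip during the press.

```bash
cat > press.py <<'E'
from h import *
yaw=np.radians(-8.608); ctr=np.array([.53725,.01375])
Rm=np.array([[np.cos(yaw),-np.sin(yaw)],[np.sin(yaw),np.cos(yaw)]])
PAD={"rd":ctr+Rm@[-.0553,-.0533],"sq":ctr+Rm@[.0555,.0576]}
V0={"rd":.0017,"sq":.0005}; CU={"rd":.163,"sq":.1655}
def down(ax):
    x=np.r_[ax,0]/np.linalg.norm(ax); z=np.array([0,0,-1.]); return np.c_[x,np.cross(z,x),z]
def rot(v,d): c,s=np.cos(np.radians(d)),np.sin(np.radians(d)); return np.array([c*v[0]-s*v[1],s*v[0]+c*v[1]])
def gauge(n,tag):
    p=optics.snapshot("wrist"); cv2.imwrite(f"pics/{tag}.png",p["color"]); C=cloud(p); im=p["color"]
    L=(C[...,:2]-ctr)@Rm; z=C[...,2]
    u=L[...,1] if n=="sq" else -L[...,0]; v=(L[...,0]-.055 if n=="sq" else L[...,1]+.055)-V0[n]
    a=(abs(v)<.0025)&(u>.135)&(u<.148)&(z>.04)&(z<.08)
    b=(abs(v)<.016)&(abs(u-CU[n])<.0075)&(z>.038)&(z<.068)&(im.max(-1)<70)
    pt,cl=np.median(z[a]),np.percentile(z[b],70)
    print(tag,"pointer top",pt.round(4),a.sum(),np.percentile(z[a],[10,90]).round(4),"clip top",cl.round(4),b.sum(),np.percentile(z[b],[20,50,90]).round(4),"tip-mid mm",round(1e3*(pt-cl)+2.7,2))
    return pt-cl+.0027
def above(n):
    rad=Rm@([-1,0] if n=="rd" else [0,1]); P=np.r_[PAD[n],.150]
    for d in sorted(range(-90,91,10),key=abs):
        Q=down(rot(rad,d))
        if solver.ik(P,Q) is None or solver.ik(P-[0,0,.065],Q) is None: continue
        try: r.movep(P,Q); break
        except r.IKError: continue
    else: raise SystemExit("no ik")
    s=r.sense(); print("above",n,d,P,s["clock"],np.round(s["joints"],2)); return P
def touch(P,f0):
    z=.106
    r.movel([P[0],P[1],z],.1)
    while z>.097:
        F=r.sense()["ft_force"][2]-f0
        if F>.8: break
        z-=.001; r.movel([P[0],P[1],z],.05)
    print("contact TCP z",z,"F",F,r.sense()["clock"]); return z
E
python3 - <<'E'
from press import *
P=above("rd"); f0=r.sense()["ft_force"][2]; gauge("rd","rd_rest")
z=touch(P,f0); z0=z
z=z0-.005; r.movel([P[0],P[1],z],.04); d=gauge("rd","rd_p5")
s=r.sense(); print(s["ft_force"][2]-f0,s["clock"],s["eef_pos"])
np.save("st.npy",[*P,z0,z,f0,d])
E
```

```text
above rd 0 [ 0.47459534 -0.03067266  0.15      ] 7.6333 [ 0.63  0.6  -0.9   2.21  0.77  0.69  0.6 ]
rd_rest pointer top 0.0741 201 [0.0729 0.0752] clip top 0.059 321 [0.0577 0.0586 0.0596] tip-mid mm 17.77
contact TCP z 0.102 F 2.089596372571235 9.275
rd_p5 pointer top 0.0647 323 [0.0636 0.0656] clip top 0.0593 567 [0.0581 0.0588 0.06  ] tip-mid mm 8.11
3.1245984226975807 9.6 [ 0.47420378 -0.03058048  0.09696108]
```

Run:
```python
from press import *
*P,z0,z,f0,d=np.load("st.npy")
for i in range(3):
    z=max(z-np.clip(d/1.9,-.003,.004),z0-.0115); r.movel([P[0],P[1],z],.03); d=gauge("rd",f"rd_q{i}")
    s=r.sense(); print(z0-z,s["ft_force"][2]-f0,s["clock"])
    if abs(d)<.001: break
r.hold(1.0); gauge("rd","rd_held")
```

```text
rd_q0 pointer top 0.0577 305 [0.0568 0.0587] clip top 0.0592 591 [0.0582 0.0588 0.0598] tip-mid mm 1.15
0.009000000000000008 4.996963346998798 9.9333
rd_q1 pointer top 0.0569 307 [0.0558 0.0579] clip top 0.0592 598 [0.0581 0.0588 0.0598] tip-mid mm 0.37
0.009606705553750441 6.425467209354454 10.2333
rd_held pointer top 0.057 307 [0.056 0.058] clip top 0.0592 589 [0.0582 0.0588 0.0599] tip-mid mm 0.48
```

View pics/rd_held.png

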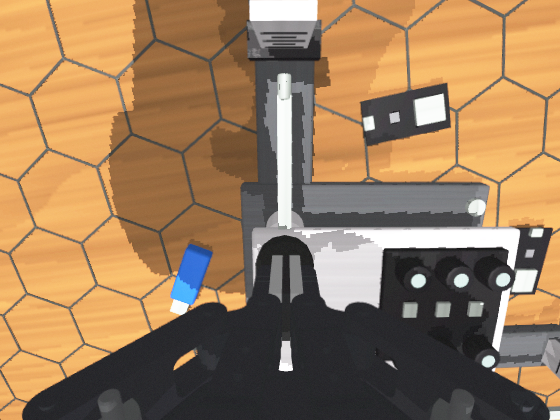

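The picture shows the closed fingers on the round pad at (286,245). The pointer tip at (285,80) reads level with the clip at (285,40), to about 0.5 mm. I held it for over 1 s, and now I release and do the square pad.

Run:
```python
from press import *
*P,z0,z,f0,d=np.load("st.npy")
r.movel([P[0],P[1],.150],.08); gauge("rd","rd_rel"); r.hold(.4)
r.movel([P[0],P[1],.20],.15)
P=above("sq"); f0=r.sense()["ft_force"][2]; gauge("sq","sq_rest")
z=z0=touch(P,f0)
z=z0-.005; r.movel([P[0],P[1],z],.04); d=gauge("sq","sq_p5")
for i in range(4):
    z=max(z-np.clip(d/1.9,-.003,.004),z0-.0122); r.movel([P[0],P[1],z],.03); d=gauge("sq",f"sq_q{i}")
    s=r.sense(); print(z0-z,s["ft_force"][2]-f0,s["clock"])
    if abs(d)<.001: break
r.hold(1.0); gauge("sq","sq_held")
```

```text
rd_rel pointer top 0.0742 184 [0.0732 0.0751] clip top 0.0591 336 [0.0573 0.0587 0.0597] tip-mid mm 17.82
above sq 0 [0.60074601 0.06239429 0.15      ] 14.3833 [ 0.16  0.61 -0.48  1.95  0.43  0.69 -0.73]
sq_rest pointer top 0.074 205 [0.0729 0.0751] clip top 0.0563 135 [0.0495 0.0546 0.0578] tip-mid mm 20.38
contact TCP z 0.102 F 1.9810067867496952 16.025
sq_p5 pointer top 0.065 288 [0.0641 0.0661] clip top 0.0581 83 [0.0569 0.0578 0.059 ] tip-mid mm 9.59
sq_q0 pointer top 0.0587 277 [0.0579 0.0596] clip top 0.0585 104 [0.0572 0.058  0.0646] tip-mid mm 2.85
0.009000000000000008 5.3769791233491455 16.6833
sq_q1 pointer top 0.0565 277 [0.0555 0.0574] clip top 0.058 93 [0.0567 0.0574 0.0592] tip-mid mm 1.18
0.010502342087094996 4.79612203757028 16.9833
sq_q2 pointer top 0.0555 284 [0.0546 0.0564] clip top 0.0581 92 [0.0569 0.0575 0.0589] tip-mid mm 0.16
0.01112520909636644 5.866259711307553 17.2833
sq_held pointer top 0.0556 280 [0.0548 0.0565] clip top 0.058 96 [0.057  0.0575 0.059 ] tip-mid mm 0.33
```

View pics/sq_held.png

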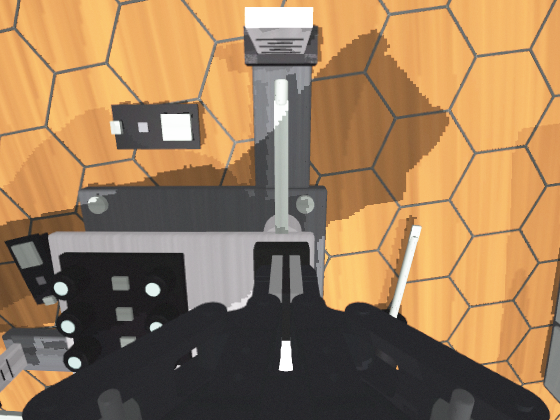

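The fingers are on the square pad at (285,260), and its pointer tip at (281,88) is level with the clip at (281,45). The drop was 18.4 mm, against the 18.3 mm expected. Now I release, check and hand in.

Run:
```python
from press import *
p=r.sense()["eef_pos"]
r.movel([p[0],p[1],.150],.08); gauge("sq","sq_rel")
r.movel([p[0],p[1],.30],.15); r.hold(.5)
q=optics.snapshot("top"); cv2.imwrite("pics/top2.png",q["color"])
a=cv2.imread("pics/top.png")
C0=np.load("top.npy")
for nm,n in (("devboard",0),("adapter_mid",0),("screwdriver_grip",0),("tape_roll",0),("tray",0),("flux_jar",0)):
    if nm!="devboard": print(nm,[(round(d["conf"],2),w(q,d["location"]).round(3)) for d in optics.spot_in(q,nm)[:1]])
cv2.imwrite("pics/ab.png",np.hstack([a[130:330,80:480],q["color"][130:330,80:480]]))
print(r.sense()["clock"],r.sense()["ft_force"])
```

```text
sq_rel pointer top 0.0739 181 [0.0728 0.075 ] clip top 0.0574 137 [0.0509 0.0566 0.0581] tip-mid mm 19.19
adapter_mid []
screwdriver_grip [(0.31, array([0.509, 0.057, 0.074]))]
tape_roll [(0.97, array([0.526, 0.458, 0.023]))]
tray [(0.97, array([ 0.467, -0.42 , -0.   ]))]
flux_jar [(0.84, array([ 0.68 , -0.37 ,  0.048]))]
21.225 [ 0.13031913 -0.50862697 -0.18717724]
```

View pics/ab.png

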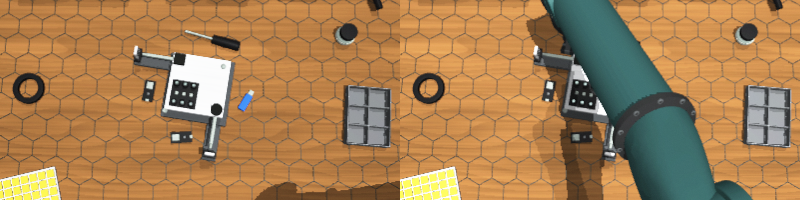

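In the before and after crops, the visible loose things are in the same places; the arm, raised clear, hides the adapter and the screwdriver. Both were in place in the wrist pictures taken during the presses.

```bash
python3 -c "
from rig import job
print(job.finish_job())"
```

```text
the job is handed in; nothing more can be done
None
```

I pressed both pads with closed fingertips, round first and then square, and handed the job in at about 21 s on the robot's clock; `finish_job` reports no verdict.

| Pad | Pointer from clip centre (wrist depth) | Held | Force | Pointer after release |
|---|---|---|---|---|
| Round | about +0.5 mm | over 1 s | about 6 N | back at its resting height |
| Square | about +0.3 mm | over 1 s | about 6 N | back at its resting height |

**Clips:** Neither clip showed any sign of being touched. The round clip's measured height stayed within 0.3 mm throughout. My automatic reading of the square clip was noisy before and after the press, scattering 1–2 mm because shadow or post pixels got into it. The press reading agreed with the first close-up, which put that pointer 18.3 mm above its clip; it went down 18.4 mm.

**Loose things:** In the last overhead picture the tape, tray, jar and both boards had not visibly moved. The arm hid the adapter and screwdriver there: the network did not find the adapter, and its screwdriver report had low confidence and was wrong. I last saw each of them only in the wrist pictures taken during the presses, and the robot never went near either.

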